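Shim the rocking bench balance

TASK

The jeweller's balance rocks because its front left foot does not reach the bench. With the fingertips, push the wooden wedge along the bench, thin end first, under that foot until it is snug and the foot rests on it, then press down gently but firmly for a moment on the top of the casing above that foot to show that the balance no longer rocks, and move clear. Slide the wedge only, never pick anything up; do not shove or jack up the balance, and leave the other things on the bench where they are.

Things in the scene. Friction and masses are not known exactly. Their poses are not given: they have to be found in the camera images.
- balance: Loose low balance, 1.3 to 2 kg: grey casing 180 (x) by 170 (y) mm, underside 16 and top 61 mm above the bench, dark display at its front edge. Origin: on the bench under the casing's centre; x points from front to rear, y to its left, z up. Round rubber feet (radius 8 mm) at x = -68 or 68, y = -63 or 63 mm; all but the front left one stand on the bench. A wedge driven too far lifts it out of level
- pan (a point): centre of the top of the balance's round steel pan: radius 50 mm, 72 mm above the bench, 22 mm behind the casing's centre
- short_foot (a point): lowest point of the balance's short front left foot (x -68, y 63 mm), 7 mm above the bench, 22 mm in from the casing's front and left faces. Left alone the balance stands level on the other three; 1 to 3 N pressed down over this foot rocks it until the foot meets the bench (about 0.07 rad)
- press_corner (a point): point on the flat top of the casing straight above the short foot, 61 mm above the bench: the place to press
- wedge: Loose plain wooden wedge, about 60 g, lying flat: 110 mm long (x), 44 mm wide (y), 15.5 mm thick at its back end (x -55 mm) falling evenly to 2.5 mm at its thin end (x 55 mm). Origin: centre of its underside; x points to the thin end, z up. It starts before the balance's front, thin end roughly towards the short foot
- wedge_back (a point): middle of the wedge's upright flat back face, 8 mm above the bench: where to push. The wedge meets the foot when the foot's centre is about 38 mm from the thin end (17 mm ahead of the wedge's origin, 72 mm ahead of this point); from there pushing further takes 5 to 16 N
- findings_box: bystander: small clear plastic box, 52 x 42 x 25 mm, origin at the centre of its underside
- screwdriver: bystander: black-handled screwdriver 150 mm long lying along its x, 26 mm thick, origin under its middle
- bench_block: bystander: square steel bench block 55 x 55 x 20 mm, origin at the centre of its underside
- caliper: bystander: steel caliper 160 mm long lying flat along its x, up to 7 mm thick, origin under its beam's middle
- pliers: bystander: small pliers 130 mm long lying along x, 12 mm thick, origin under the pivot
- ring_stick: bystander: upright wooden ring stick, 125 mm tall on a round base of radius 35 mm, origin at the centre of its underside
- jar: bystander: brown glass jar, radius 22 mm, 55 mm tall, origin at the centre of its underside

How it is judged:
By the outcome, as a careful person would: the job done as asked, in the order asked, and still so for the second after the job is handed in, with the robot touching nothing.
It also fails if it takes over 54 s, if anything falls off the work surface, if the arm or the gripper's body presses on something with over 40 N, if the wrist force passes 120 N, or if a joint passes its speed limit or range.

ROBOT

A 6-joint arm with a two-finger parallel gripper is mounted at the origin on the work surface. World frame = base frame: x ahead of the robot, y to its left, z up, the work surface at z = 0. Lengths are in m, angles in rad, forces in N, time in s.
With the tool pointing down it reaches from about 0.35 to 0.975 m from the base axis. Payload 17.4 kg.
Tool frame: the origin (TCP) lies at the very end of the fingers, on their centre line; the grasp point (between the pads) lies 19 mm behind it (manip.grasp_offset is the distance from the TCP to the grasp point, in m); z points along the fingers, y is the line along which they close (so a half turn about z gives the same grasp; the last joint's range is limited). The gripper opens to 85 mm and grips with 20 to 120 N. Pads are 22 mm wide; open, the fingers measure 114 mm over their backs; the gripper's body (76 mm by 85 mm) begins 54 mm behind the grasp point. The pads swing forward as they close: fully open they stand 13 mm farther back than shut.
Start: joints at [-1.36, 0.116, 1.442, -0, 1.584, -0.038], TCP at [0.166, -0.654, 0.231] pointing down, gripper open.
Joint ranges: [-2.83, 2.83], [-0.83, 2.19], [0.07, 2.5], [-1.14, 4.28], [0.01, 3], [-2.97, 2.97]. Speed limits (rad/s): [1.89, 1.89, 2.22, 3.14, 3.14, 3.14].

INTERFACE

Orientations are given as a unit quaternion [x, y, z, w].
In Python, from plant import manip gives the robot as it stands.
- The arm moves only by the shell command python3 -m inch 'ROWS' [FORCE]. ROWS is JSON, a list that holds one entry, the list of rows, each a list of 7 numbers: the shift along the tool's x, y, z in units of 300 mm (1.0 is 300 mm), then the turn, a rotation vector about the tool's x, y, z in units of 45 degrees (1.0 is 45 degrees), then the closure, from 0 (fully open) to 1 (shut). In form: [[[tx, ty, tz, ax, ay, az, claw], ...]]. A call has exactly 8 rows; each row is the pose to reach, as a shift and turn from the pose commanded when the call began, along the tool's axes at that moment; what a row does not reach only later rows make up. A row lasts 1/8 s, in which the tool goes at most 62.5 mm and 10.7 degrees, less where a joint would pass 70% of its speed; a pose out of reach is approached as far as the arm can. A call with a number of a shift or a turn outside -1 to 1 is refused whole. A call with a gripper value outside its range is refused whole. The fingers move at their own pace and stop on an object; FORCE is the grip in N (left out, the last holds). Time passes only in rows, so rows that repeat a pose let the fingers close, or fill a call up. It gives the time, the measured TCP pose, the force, the opening and the grip force at its end, in the units of the state.
- manip.get_obs(): the state, without advancing time (a new reading comes with each control period).
- manip.capture(name): name is "scene" or "side" or "wrist"; returns a dict with "color" (420x560x3 uint8, red, green, blue), "K" (3x3 intrinsics, pixels), "cam_to_world" (4x4, takes a point from camera to world coordinates). Camera axes: x right, y up, looking along -z (the intrinsics and any distortion apply to the point x, -y, -z); pixel columns grow to the right and rows downward; lengths in m; the calibration is good to about 2 mm. The wrist camera is an equidistant fisheye: a pixel r from the principal point sees the ray r / f radians off the axis. A picture is of the moment at which its call begins. There is no depth.
- manip.sign_off(): hands the job in; it is judged then, once.
Trained networks look in a picture, given as the dict that the camera call returned (one of the last four; its "shot" number tells which), for a name from the list of things; names that differ only in an ending like _2 or _b are one class to them, and where a whole thing is asked for, a point or a joint stands for the part that bears it (a point fixed in the world has none). Each returns a list of dicts, best first, with "score" (0 to 1); they miss things now and then, are a little off and sometimes report something else, mostly with a low value. They report only what shows in the picture. A call takes as long as a camera call.
- manip.look_for(picture, target): "position" ([column, row] in pixels, amid what is visible of it).
- manip.outline_of(picture, target): "region" (420x560 bool, what is visible of it) and "position" ([column, row] in pixels, amid what is visible of it).
- manip.pinpoint(picture, target): "position" ([column, row] in pixels: a listed point, or the origin of a listed thing).
The state is a dict: "time_s": time; "q": joint angles; "qd": joint speeds; "tau": joint torques, N m; "ee_pos": TCP position; "tool_rot": TCP orientation; "ft_force": force on the tool from outside, world axes, zero at the start; "ft_torque": the same for the moment, N m; "width": opening from 0.0 (shut) to 1.0 (fully open); "grip_force": force on a finger pad.
Only numpy, scipy, OpenCV 4.12 (cv2) and the standard library are available. Lean on these libraries where they do the work, as an engineer would, in place of code of your own. Each camera call takes 0.05 s, during which the arm holds its last target. There are 200 camera calls.

## Working session

There is one attempt and no reset: what is moved stays moved. The work goes in short steps, Python scripts to look and compute and a shell command to move; the robot and the scene stay as the last step left them, time stands still between calls to the robot, and variables do not carry over. Pictures are saved under pics/ and viewed, at most 10 in all, crops included, and the job is handed in when it is done.

```bash
ls; mkdir -p pics; cat > h.py <<'E'
import numpy as np, cv2
from plant import manip
def px2ray(p,uv,fish=False):
    K=np.array(p["K"]);T=np.array(p["cam_to_world"])
    x=(uv[0]-K[0,2])/K[0,0];y=(uv[1]-K[1,2])/K[1,1]
    if fish:
        r=np.hypot(x,y);s=np.sin(r)/r if r>1e-9 else 1
        d=np.array([x*s,-y*s,-np.cos(r)])
    else: d=np.array([x,-y,-1.])
    d=T[:3,:3]@d
    return T[:3,3],d/np.linalg.norm(d)
def at_z(p,uv,z,fish=False):
    o,d=px2ray(p,uv,fish);return o+d*(z-o[2])/d[2]
def save(p,n): cv2.imwrite('pics/'+n,cv2.cvtColor(p["color"],cv2.COLOR_RGB2BGR))
E
python3 - <<'E'
from h import *
o=manip.get_obs();print(o["time_s"],o["ee_pos"],o["tool_rot"],o["ft_force"])
Z=dict(balance=0,pan=.072,short_foot=.007,press_corner=.061,wedge=0,wedge_back=.008,findings_box=0,screwdriver=0,bench_block=0,caliper=0,pliers=0,ring_stick=0,jar=0)
for c in ["scene","side","wrist"]:
    p=manip.capture(c);save(p,c+'0.png');print(c,np.round(p["cam_to_world"],2).tolist())
    for n,z in Z.items():
        for r in manip.pinpoint(p,n)[:2]:
            print(n,round(r["score"],2),np.round(r["position"]),np.round(at_z(p,r["position"],z,c=="wrist"),4))
E
```

```text
pics
0.0 [ 0.16614005 -0.65402174  0.23053545] [ 9.92272890e-01  1.24073131e-01 -6.62173656e-05 -6.04250346e-04] [ 0.1523701  -0.45030256  0.06979123]
scene [[0.06, -0.6, 0.8, 1.45], [1.0, 0.05, -0.04, -0.04], [-0.01, 0.8, 0.6, 0.72], [0.0, 0.0, 0.0, 1.0]]
balance 0.61 [285. 270.] [0.7487 0.0147 0.    ]
pan 0.89 [287. 255.] [0.7702 0.0171 0.072 ]
press_corner 0.78 [305. 230.] [0.6662 0.074  0.061 ]
wedge 0.77 [288. 224.] [0.5612 0.0375 0.    ]
wedge 0.62 [135. 232.] [ 0.5604 -0.411   0.    ]
wedge_back 0.57 [288. 211.] [0.5081 0.0425 0.008 ]
wedge_back 0.25 [163. 208.] [ 0.462 -0.345  0.008]
findings_box 0.59 [252. 233.] [ 0.5956 -0.0704  0.    ]
findings_box 0.44 [416. 225.] [0.5941 0.4145 0.    ]
screwdriver 0.75 [343. 245.] [0.6644 0.1829 0.    ]
bench_block 0.92 [347. 275.] [ 0.7792  0.1694 -0.    ]
caliper 0.72 [376. 197.] [0.4465 0.3336 0.    ]
caliper 0.72 [164. 209.] [ 0.4555 -0.3439  0.    ]
pliers 0.61 [346. 274.] [ 0.7767  0.1678 -0.    ]
pliers 0.53 [164. 208.] [ 0.4505 -0.3469  0.    ]
ring_stick 0.58 [413. 224.] [0.5916 0.4058 0.    ]
jar 0.72 [136. 233.] [ 0.5668 -0.40
[... 225 characters left out ...]
.65 [255. 242.] [0.6656 0.0567 0.007 ]
press_corner 0.86 [252. 227.] [0.6712 0.061  0.061 ]
wedge 0.55 [299. 254.] [0.5493 0.0437 0.    ]
wedge_back 0.97 [319. 255.] [0.4988 0.0329 0.008 ]
findings_box 0.61 [295. 222.] [ 0.6027 -0.0622  0.    ]
screwdriver 0.72 [233. 275.] [0.6653 0.1734 0.    ]
bench_block 0.72 [191. 259.] [0.7849 0.1706 0.    ]
caliper 0.7 [303. 367.] [0.4217 0.3312 0.    ]
pliers 0.71 [378. 180.] [ 0.4486 -0.3425  0.    ]
pliers 0.61 [236. 224.] [0.7437 0.0107 0.    ]
ring_stick 0.97 [218. 368.] [0.5756 0.4028 0.    ]
jar 0.63 [352. 162.] [ 0.5491 -0.4034  0.    ]
wrist [[0.25, 0.93, 0.27, 0.23], [-0.97, 0.24, 0.07, -0.64], [-0.0, -0.27, 0.96, 0.37], [0.0, 0.0, 0.0, 1.0]]
```

View pics/scene0.png

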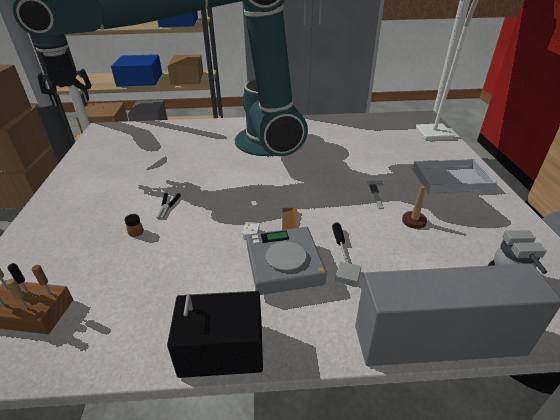

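View pics/side0.png

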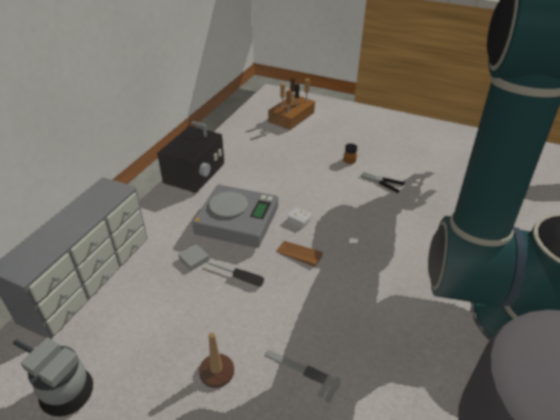

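The wedge is at about (288,217) in the scene view. It lies in front of the balance, with clear bench behind it. Next I bring the wrist camera over it with the fingers shut.

```bash
python3 -m inch '[[[0.07,-0.1,0,0,0,0,1],[0.18,-0.24,0,0,0,0,1],[0.3,-0.4,0,0,0,0,1],[0.42,-0.56,0,0,0,0,1],[0.53,-0.71,0,0,0,0,1],[0.63,-0.84,0,0,0,0,1],[0.7,-0.94,0,0,0,0,1],[0.75,-1,0,0,0,0,1]]]' 40
python3 -m inch '[[[0.07,-0.1,0,0,0,0.04,1],[0.18,-0.24,0,0,0,0.08,1],[0.3,-0.4,0,0,0,0.12,1],[0.42,-0.56,0,0,0,0.17,1],[0.53,-0.71,0,0,0,0.22,1],[0.63,-0.84,0,0,0,0.27,1],[0.7,-0.94,0,0,0,0.317,1],[0.73,-1,0,0,0,0.317,1]]]'
python3 - <<'E'
from h import *
o=manip.get_obs();print(o["time_s"],o["ee_pos"],o["tool_rot"],o["ft_force"],o["width"])
Z=dict(balance=0,pan=.072,short_foot=.007,press_corner=.061,wedge=0,wedge_back=.008,findings_box=0)
for c in ["wrist","scene"]:
    p=manip.capture(c);save(p,c+'1.png');print(c,np.round(p["cam_to_world"],3).tolist(),p["K"][0])
    for n,z in Z.items():
        for r in manip.pinpoint(p,n)[:2]:
            print(n,round(r["score"],2),np.round(r["position"]),np.round(at_z(p,r["position"],z,c=="wrist"),4))
E
```

```text
time_s: 3.1
ee_pos: [0.3108, -0.3066, 0.2317]
tool_rot: [0.992, 0.125, 0.0, 0.0]
ft_force: [0.5, 0.3, 0.8]
width: -0.002
grip_force: 0.0
time_s: 4.1
ee_pos: [0.4491, 0.0384, 0.2313]
tool_rot: [1.0, 0.0, -0.0, -0.0]
ft_force: [-0.1, -0.5, 0.2]
width: 0.001
grip_force: 0.0
4.1 [0.44909263 0.03835947 0.23127654] [ 9.99999883e-01  4.76729171e-04 -5.13477589e-05 -6.30851359e-05] [-0.07869592 -0.54850609  0.22286584] 0.0005146076215896124
wrist [[0.0, 0.962, 0.275, 0.517], [-1.0, 0.001, -0.001, 0.039], [-0.001, -0.275, 0.962, 0.374], [0.0, 0.0, 0.0, 1.0]] [325.1922621    0.         281.12950232]
balance 0.75 [165.   7.] [0.6665 0.1781 0.    ]
wedge_back 0.85 [275. 141.] [0.496  0.0462 0.008 ]
findings_box 0.73 [375.  56.] [ 0.5988 -0.0701  0.    ]
scene [[0.064, -0.597, 0.8, 1.45], [0.998, 0.048, -0.044, -0.039], [-0.012, 0.801, 0.599, 0.717], [0.0, 0.0, 0.0, 1.0]] [384.40416308   0.         278.55816173]
balance 0.94 [283. 272.] [0.7543 0.0091 0.    ]
pan 0.95 [288. 251.] [0.7552 0.0213 0.072 ]
press_corner 0.93 [304. 233.] [0.6775 0.0692 0.061 ]
press_corner 0.55 [165. 209.] [ 0.5388 -0.3162  0.061 ]
wedge 0.62 [287. 221.] [0.5446 0.0352 0.    ]
wedge_back 0.63 [291. 206.] [0.4827 0.0528 0.008 ]
findings_box 0.75 [252. 233.] [ 0.5935 -0.0684  0.    ]
```

View pics/wrist1.png

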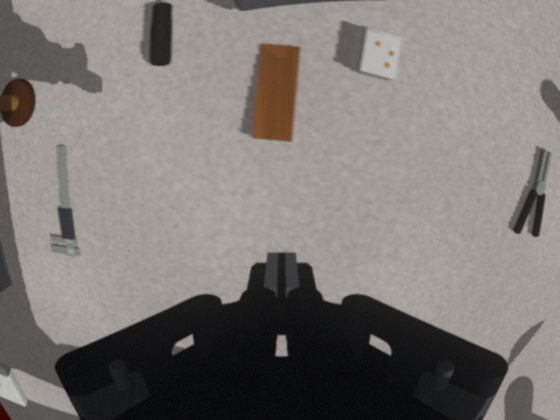

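The wedge is clear at (253–298, 44–140), but the balance is cut off at the top of the frame. I move forward to measure its casing.

```bash
python3 -m inch '[[[0.05,0,-0.02,0,0,0,1],[0.12,0,-0.05,0,0,0,1],[0.22,0,-0.08,0,0,0,1],[0.33,0,-0.11,0,0,0,1],[0.42,0,-0.14,0,0,0,1],[0.47,0,-0.167,0,0,0,1],[0.5,0,-0.167,0,0,0,1],[0.5,0,-0.167,0,0,0,1]]]'
python3 - <<'E'
from h import *
o=manip.get_obs();print(o["ee_pos"])
Z=dict(balance=0,pan=.072,short_foot=.007,press_corner=.061,wedge=0,wedge_back=.008,findings_box=0)
p=manip.capture("wrist");save(p,'w2.png')
for n,z in Z.items():
    for r in manip.pinpoint(p,n)[:1]:
        print(n,round(r["score"],2),np.round(r["position"]),np.round(at_z(p,r["position"],z,True),4))
for n in ["balance","wedge"]:
    r=manip.outline_of(p,n)
    if r:
        m=r[0]["region"].astype(np.uint8);print(n,r[0]["score"],m.sum())
        c=max(cv2.findContours(m,0,1)[0],key=cv2.contourArea)[:,0]
        for z in ([.061] if n=="balance" else [.008,0]):
            w=np.array([at_z(p,u,z,True)[:2] for u in c.astype(float)],np.float32)
            print(z,cv2.minAreaRect(w*1000),np.round(cv2.boxPoints(cv2.minAreaRect(w*1000))).tolist())
E
```

```text
time_s: 5.9
ee_pos: [0.5992, 0.0366, 0.2807]
tool_rot: [1.0, -0.0, -0.0, 0.0]
ft_force: [0.7, -0.1, -0.7]
width: -0.001
grip_force: 0.0
[0.59923677 0.03660545 0.28071181]
balance 0.57 [301.  65.] [0.7422 0.0112 0.    ]
pan 0.56 [301.  36.] [0.7621 0.0156 0.072 ]
press_corner 0.62 [253. 125.] [0.6645 0.0679 0.061 ]
wedge 0.68 [274. 208.] [0.5521 0.0466 0.    ]
wedge_back 0.58 [276. 248.] [0.4975 0.044  0.008 ]
findings_box 0.78 [362. 176.] [ 0.5972 -0.071   0.    ]
balance 0.59 1590
0.061 ((585.080810546875, 407.5184020996094), (61.476844787597656, 153.48683166503906), 2.0632777214050293) [[552.0, 483.0], [557.0, 330.0], [619.0, 332.0], [613.0, 485.0]]
wedge 0.66 2779
0.008 ((551.2244873046875, 42.88206481933594), (45.581398010253906, 115.0140380859375), 84.76459503173828) [[492.0, 25.0], [606.0, 15.0], [611.0, 60.0], [496.0, 71.0]]
0 ((548.9821166992188, 42.997344970703125), (46.45996856689453, 117.23085021972656), 84.76461029052734) [[488.0, 25.0], [605.0, 15.0], [609.0, 61.0], [493.0, 71.0]]
```

View pics/w2.png

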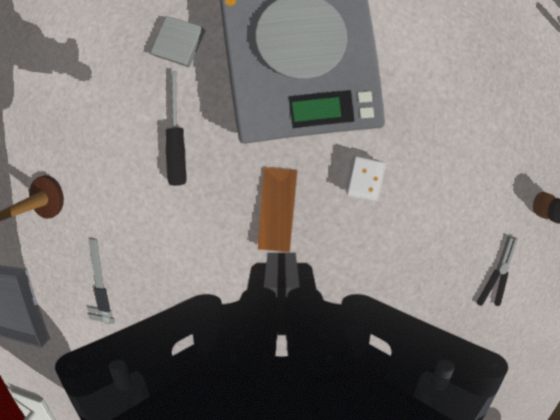

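Casing front corners are at about (241,141) and (384,129), and its left edge runs up to (221,3). Wedge corners are at (258,249), (290,251), (264,167) and (297,169).

```bash
python3 - <<'E'
from h import *
img=cv2.imread('pics/w2.png')
p=manip.capture("wrist")
P=lambda u,z:np.round(at_z(p,u,z,True)*1000,1)[:2]
print(P((241,141),.061),P((384,129),.061),P((221,3),.061),P((364,3),.061))
# wedge by colour
hsv=cv2.cvtColor(img,cv2.COLOR_BGR2HSV)
m=cv2.inRange(hsv,(3,130,50),(18,255,255));m[:150]=0;m[260:]=0;m[:,:240]=0;m[:,320:]=0
c=max(cv2.findContours(m,0,1)[0],key=cv2.contourArea);b=cv2.boxPoints(cv2.minAreaRect(c));print(b.round(1).tolist())
for q in b: print(q,P(q,.0155 if q[1]>210 else .0025))
cv2.imwrite('pics/c2.png',cv2.resize(img[0:270,180:420],None,fx=2.2,fy=2.2,interpolation=2))
E
```

```text
[646.1  81.9] [662.2 -80.2] [808.9 104.8] [811.4 -57.4]
[[257.1000061035156, 247.89999389648438], [264.0, 167.39999389648438], [295.79998779296875, 170.1999969482422], [288.79998779296875, 250.6999969482422]]
[257.05066 247.91745] [500.3  69.9]
[264.04877 167.43903] [607.7  59.5]
[295.76544 170.19699] [604.   18.1]
[288.76733 250.67542] [496.3  26.9]
```

View pics/c2.png

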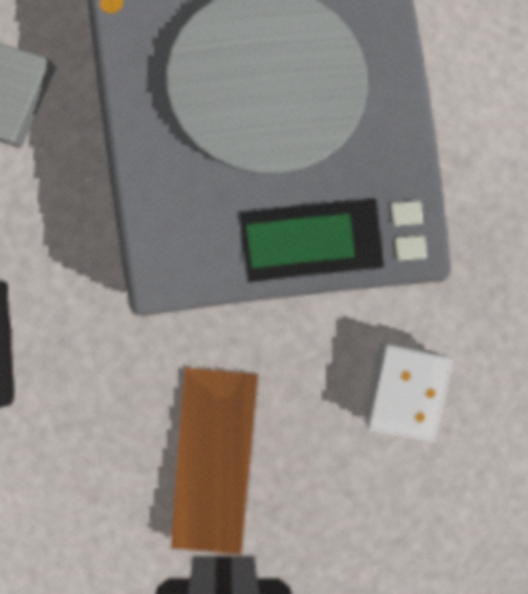

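```bash
python3 -m inch '[[[0,0.02,0.05,0,0,0,1],[0,0.06,0.18,0,0,0,1],[-0.02,0.1,0.35,0,0,0,1],[-0.03,0.14,0.52,0,0,0,1],[-0.037,0.16,0.68,0,0,0,1],[-0.037,0.16,0.78,0,0,0,1],[-0.037,0.16,0.85,0,0,0,1],[-0.037,0.16,0.87,0,0,0,1]]]'
python3 -m inch '[[[0,0,0.01,0,0,0,1],[0,0,0.02,0,0,0,1],[0,0,0.03,0,0,0,1],[0,0,0.04,0,0,0,1],[0,0,0.048,0,0,0,1],[0,0,0.054,0,0,0,1],[0,0,0.058,0,0,0,1],[0,0,0.058,0,0,0,1]]]'
python3 - <<'E'
from h import *
p=manip.capture("wrist");save(p,'w3.png');print(manip.get_obs()["ee_pos"])
E
```

```text
time_s: 7.45
ee_pos: [0.5871, -0.0115, 0.019]
tool_rot: [1.0, -0.0, -0.001, -0.0]
ft_force: [-0.1, 0.5, 0.3]
width: 0.0
grip_force: 0.0
time_s: 8.45
ee_pos: [0.5876, -0.0114, 0.0029]
tool_rot: [1.0, -0.0, -0.0, -0.0]
ft_force: [0.1, -0.3, 1.4]
width: 0.003
grip_force: 0.0
[ 0.58769645 -0.01137025  0.00302721]
```

View pics/w3.png

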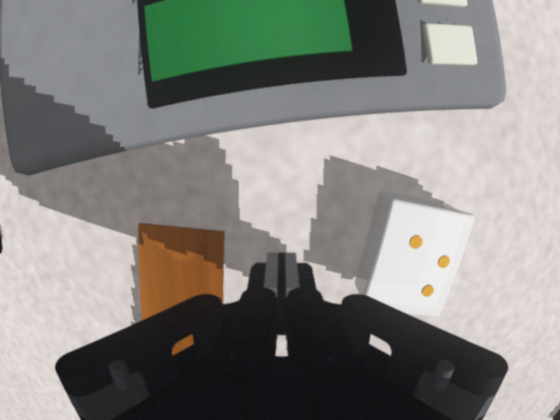

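Fingertip is between wedge and box, 3 mm above the bench. Casing front corners are at (15,172) and (503,103), and the wedge tip at (138,223)–(224,231). Now I push the tip sideways.

```bash
cat > m.py <<'E'
from h import *
p=manip.capture("wrist");o=manip.get_obs();print(o["time_s"],o["ee_pos"],o["ft_force"])
P=lambda u,z:np.round(at_z(p,u,z,True)*1000,1)[:2]
import sys
hsv=cv2.cvtColor(p["color"],cv2.COLOR_RGB2HSV)
m=cv2.inRange(hsv,(3,130,40),(18,255,255));m[300:]=0
c=max(cv2.findContours(m,0,1)[0],key=cv2.contourArea);a=cv2.approxPolyDP(c,4,True)[:,0]
for q in a: print(q,P(q.astype(float),.0025))
save(p,sys.argv[1])
E
python3 - <<'E'
from h import *
p=manip.capture("wrist")
P=lambda u,z:np.round(at_z(p,u,z,True)*1000,1)[:2]
for u in [(15,172),(503,103),(6,150),(125,150),(400,115)]: print(u,P(u,.061))
for u in [(138,223),(224,231)]: print(u,P(u,.0025))
E
python3 -m inch '[[[0,-0.01,0.003,0,0,0,1],[0,-0.025,0.003,0,0,0,1],[0,-0.04,0.003,0,0,0,1],[0,-0.055,0.003,0,0,0,1],[0,-0.07,0.003,0,0,0,1],[0,-0.085,0.003,0,0,0,1],[0,-0.1,0.003,0,0,0,1],[0,-0.105,0.003,0,0,0,1]]]'
python3 m.py w4.png
```

```text
(15, 172) [646.1  79.3]
(503, 103) [666.1 -77.9]
(6, 150) [654.  83.]
(125, 150) [650.   32.7]
(400, 115) [658.8 -42.8]
(138, 223) [609.7  59.8]
(224, 231) [606.   15.9]
time_s: 9.55
ee_pos: [0.5877, 0.0204, 0.0021]
tool_rot: [1.0, 0.0, -0.0, 0.0]
ft_force: [0.0, -1.2, -0.0]
width: 0.0
grip_force: 0.1
9.6 [0.58769922 0.02041532 0.00212762] [ 0.32574814  0.60972907 -0.50005001]
[263 232] [605.9  29.2]
[177 234] [604.6  70.9]
[183 299] [568.3  72.1]
[199 294] [571.9  62.9]
[239 299] [569.6  42.2]
[250 267] [587.9  35.9]
[265 260] [591.7  28.5]
```

```bash
python3 -m inch '[[[0,-0.005,0,0,0,0,1],[0,-0.01,0,0,0,0,1],[0,-0.015,0,0,0,0,1],[0,-0.02,0,0,0,0,1],[0,-0.024,0,0,0,0,1],[0,-0.024,0,0,0,0,1],[0,-0.01,0,0,0,0,1],[0,0.03,0,0,0,0,1]]]'
python3 m.py w5.png
```

```text
time_s: 10.6
ee_pos: [0.5877, 0.0108, 0.0021]
tool_rot: [1.0, 0.0, -0.0, 0.0]
ft_force: [-0.0, 0.3, 0.3]
width: -0.003
grip_force: 0.0
10.65 [0.58765724 0.00938251 0.00207658] [ 0.16746042 -1.21784419 -0.07603967]
[224 234] [604.8  38. ]
[146 241] [600.6  78.3]
[157 299] [567.3  77.5]
[200 294] [571.9  52.8]
[238 299] [569.6  33.1]
```

```bash
python3 -m inch '[[[0,0.02,-0.08,0,0,0,1],[-0.02,0.02,-0.16,0,0,0,0.9],[-0.1,0,-0.17,0,0,-0.03,0.75],[-0.2,-0.03,-0.17,0,0,-0.06,0.75],[-0.3,-0.07,-0.17,0,0,-0.1,0.75],[-0.38,-0.1,-0.17,0,0,-0.134,0.75],[-0.414,-0.114,-0.17,0,0,-0.134,0.75],[-0.414,-0.114,-0.17,0,0,-0.134,0.75]]]'
python3 -m inch '[[[0,0,0.03,0,0,0,0.75],[0,0,0.07,0,0,0,0.75],[0,0,0.11,0,0,0,0.75],[0,0,0.14,0,0,0,0.75],[0,0,0.155,0,0,0,0.75],[0,0,0.163,0,0,0,0.75],[0,0,0.163,0,0,0,0.75],[0,0,0.163,0,0,0,0.75]]]'
python3 m.py w6.png
```

```text
time_s: 11.65
ee_pos: [0.4637, 0.0452, 0.0534]
tool_rot: [0.999, 0.052, 0.0, 0.0]
ft_force: [-0.0, -0.0, 0.6]
width: 0.245
grip_force: 0.0
time_s: 12.65
ee_pos: [0.4637, 0.0454, 0.0046]
tool_rot: [0.999, 0.053, 0.0, -0.0]
ft_force: [-1.0, 0.5, -0.2]
width: 0.25
grip_force: 0.0
12.7 [0.46365997 0.04534568 0.00452436] [0.34495423 0.33795121 0.31171802]
[234   0] [586.6  80. ]
[237 213] [488.1  69.1]
[338 212] [493.5  22.4]
[331   0] [591.2  36.8]
```

View pics/w6.png

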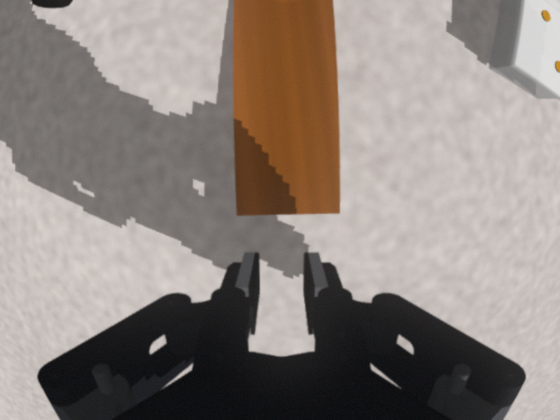

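The fingers straddle the wedge back centrally to about 2 mm (back edge (237–338, 213)), and they are parallel to it. I push most of the way.

```bash
python3 -m inch '[[[0.02,0.004,0,0,0,0,0.75],[0.045,0.008,0,0,0,0,0.75],[0.08,0.008,0,0,0,0,0.75],[0.12,0.008,0,0,0,0,0.75],[0.16,0.008,0,0,0,0,0.75],[0.2,0.008,0,0,0,0,0.75],[0.23,0.008,0,0,0,0,0.75],[0.25,0.008,0,0,0,0,0.75]]]'
python3 m.py w7.png; python3 - <<'E'
from h import *
for c in ["side","scene"]:
  p=manip.capture(c);save(p,c+'7.png')
  for n,z in dict(balance=0,short_foot=.007,press_corner=.061,wedge=0,wedge_back=.008,pan=.072).items():
    for r in manip.pinpoint(p,n)[:1]: print(n,round(r["score"],2),np.round(at_z(p,r["position"],z),4))
E
```

```text
time_s: 13.7
ee_pos: [0.5388, 0.0509, 0.0041]
tool_rot: [0.999, 0.053, -0.0, -0.0]
ft_force: [0.0, -0.1, -0.1]
width: 0.251
grip_force: 0.2
13.75 [0.53921147 0.05090893 0.00416706] [-0.09776485 -0.46631389  0.42117579]
[330  23] [654.5  41.9]
[233  24] [649.6  84.4]
[234 256] [541.5  74.7]
[330 256] [546.4  28.4]
balance 0.87 [0.7415 0.0079 0.    ]
short_foot 0.58 [0.6634 0.0594 0.007 ]
press_corner 0.83 [0.6687 0.0659 0.061 ]
wedge 0.83 [ 0.6077  0.0475 -0.    ]
wedge_back 0.67 [0.5492 0.0282 0.008 ]
pan 0.88 [0.759  0.0131 0.072 ]
balance 0.86 [0.7499 0.0159 0.    ]
short_foot 0.27 [0.7864 0.1713 0.007 ]
press_corner 0.75 [0.6724 0.0621 0.061 ]
wedge 0.59 [0.5911 0.0789 0.    ]
wedge_back 0.46 [0.5656 0.0448 0.008 ]
pan 0.78 [0.765 0.019 0.072]
```

View pics/w7.png

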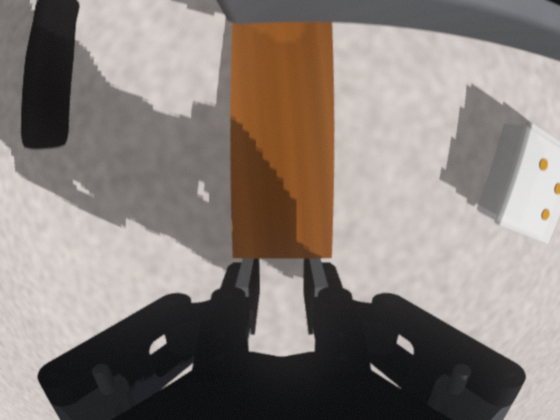

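The wedge is straight in front of the foot, with its left edge in line with the casing's left edge at about (228,22). I advance close to contact and then creep.

```bash
python3 -m inch '[[[0.02,0,0,0,0,0,0.75],[0.045,0,0,0,0,0,0.75],[0.07,0,0,0,0,0,0.75],[0.095,0,0,0,0,0,0.75],[0.11,0,0,0,0,0,0.75],[0.12,0,0,0,0,0,0.75],[0.127,0,0,0,0,0,0.75],[0.127,0,0,0,0,0,0.75]]]'
python3 -m inch '[[[0.002,0,0,0,0,0,0.75],[0.004,0,0,0,0,0,0.75],[0.006,0,0,0,0,0,0.75],[0.008,0,0,0,0,0,0.75],[0.01,0,0,0,0,0,0.75],[0.012,0,0,0,0,0,0.75],[0.014,0,0,0,0,0,0.75],[0.016,0,0,0,0,0,0.75]]]'
```

```text
time_s: 15.45
ee_pos: [0.5762, 0.0548, 0.0042]
tool_rot: [0.999, 0.053, 0.0, -0.0]
ft_force: [-0.7, 0.7, -0.9]
width: 0.248
grip_force: 0.0
time_s: 16.45
ee_pos: [0.581, 0.0553, 0.0042]
tool_rot: [0.999, 0.053, -0.0, -0.0]
ft_force: [-0.0, 0.4, 1.1]
width: 0.245
grip_force: 0.4
```

```bash
python3 -m inch '[[[0.001,0,0,0,0,0,0.75],[0.003,0,0,0,0,0,0.75],[0.004,0,0,0,0,0,0.75],[0.006,0,0,0,0,0,0.75],[0.007,0,0,0,0,0,0.75],[0.008,0,0,0,0,0,0.75],[0.009,0,0,0,0,0,0.75],[0.01,0,0,0,0,0,0.75]]]'
```

```text
time_s: 17.45
ee_pos: [0.5839, 0.0556, 0.0042]
tool_rot: [0.999, 0.053, -0.0, -0.0]
ft_force: [-3.5, -0.6, 1.2]
width: 0.252
grip_force: 1.7
```

```bash
python3 m.py w8.png; python3 -m inch '[[[0.001,0,0,0,0,0,0.75],[0.002,0,0,0,0,0,0.75],[0.003,0,0,0,0,0,0.75],[0.004,0,0,0,0,0,0.75],[0.005,0,0,0,0,0,0.75],[0.006,0,0,0,0,0,0.75],[0.007,0,0,0,0,0,0.75],[0.008,0,0,0,0,0,0.75]]]'
```

```text
17.5 [0.58393891 0.05564658 0.00415503] [-3.26851529 -0.3368396   1.14960782]
[332 143] [645.1  39.9]
[231 147] [638.6  84.3]
[234 256] [586.5  79.5]
[330 256] [591.4  33.1]
time_s: 18.5
ee_pos: [0.5862, 0.0559, 0.0041]
tool_rot: [0.999, 0.052, -0.0, -0.0]
ft_force: [-5.8, -0.8, 2.4]
width: 0.252
grip_force: 3.0
```

```bash
python3 -m inch '[[[0.001,0,0,0,0,0,0.75],[0.002,0,0,0,0,0,0.75],[0.003,0,0,0,0,0,0.75],[0.004,0,0,0,0,0,0.75],[0.004,0,0,0,0,0,0.75],[0.004,0,0,0,0,0,0.75],[0.004,0,0,0,0,0,0.75],[0.004,0,0,0,0,0,0.75]]]'
python3 - <<'E'
from h import *
for c in ["side","scene"]:
  p=manip.capture(c);save(p,c+'9.png')
  for n,z in dict(balance=0,short_foot=.007,press_corner=.061,pan=.072).items():
    for r in manip.pinpoint(p,n)[:1]: print(n,round(r["score"],2),np.round(at_z(p,r["position"],z),4))
  a=cv2.imread(f'pics/{c}7.png',0);b=cv2.imread(f'pics/{c}9.png',0)
  # shift of the balance's pan/rear patch between pictures
  x0,y0,x1,y1={'side':(198,188,250,240),'scene':(260,250,325,290)}[c]
  print(c,cv2.phaseCorrelate(np.float32(a[y0:y1,x0:x1]),np.float32(b[y0:y1,x0:x1]),cv2.createHanningWindow((x1-x0,y1-y0),cv2.CV_32F)))
E
```

```text
time_s: 19.5
ee_pos: [0.5873, 0.056, 0.0042]
tool_rot: [0.999, 0.053, -0.0, 0.0]
ft_force: [-7.4, -0.6, 1.9]
width: 0.249
grip_force: 3.6
balance 0.59 [ 0.4562 -0.3418  0.    ]
short_foot 0.92 [0.6688 0.0662 0.007 ]
press_corner 0.69 [0.6676 0.067  0.061 ]
pan 0.82 [0.7609 0.0139 0.072 ]
side ((-0.08630445865756542, -0.07418985046534843), 0.8949346810538419)
balance 0.59 [0.7472 0.0133 0.    ]
press_corner 0.69 [0.6668 0.0753 0.061 ]
pan 0.68 [0.7719 0.0206 0.072 ]
scene ((0.009712846154911858, 0.1069933233157947), 1.0394589150117504)
```

The balance has not shifted, push force is up to 7.4 N, and the foot is bearing on the wedge. I back off, rise, and go above the press corner with the fingers shut.

```bash
python3 -m inch '[[[-0.03,0,0,0,0,0,0.75],[-0.07,0,-0.02,0,0,0,0.75],[-0.08,0,-0.13,0,0,0,0.8],[-0.07,0,-0.27,0,0,0,1],[-0.02,0,-0.34,0,0,0,1],[0.1,0,-0.34,0,0,0,1],[0.21,-0.003,-0.34,0,0,0,1],[0.271,-0.003,-0.34,0,0,0,1]]]'
python3 -m inch '[[[0,0,0.01,0,0,0,1],[0,0,0.03,0,0,0,1],[0,0,0.06,0,0,0,1],[0,0,0.08,0,0,0,1],[0,0,0.1,0,0,0,1],[0,0,0.113,0,0,0,1],[0,0,0.12,0,0,0,1],[0,0,0.123,0,0,0,1]]]'
python3 m.py w10.png
```

```text
time_s: 21.0
ee_pos: [0.6691, 0.0655, 0.1067]
tool_rot: [0.999, 0.053, 0.0, -0.0]
ft_force: [-0.4, -0.5, -0.6]
width: -0.007
grip_force: 0.0
time_s: 22.0
ee_pos: [0.6684, 0.0655, 0.0693]
tool_rot: [0.999, 0.053, 0.0, -0.0]
ft_force: [-0.2, 0.1, -0.4]
width: -0.001
grip_force: 0.0
22.05 [0.66833583 0.06544654 0.06921878] [ 0.42053022 -0.23028607 -0.24262527]Traceback (most recent call last):
  File "m.py", line 7, in <module>
    c=max(cv2.findContours(m,0,1)[0],key=cv2.contourArea);a=cv2.approxPolyDP(c,4,True)[:,0]
ValueError: max() iterable argument is empty
```

```bash
python3 -m inch '[[[0,0,0.006,0,0,0,1],[0,0,0.012,0,0,0,1],[0,0,0.017,0,0,0,1],[0,0,0.021,0,0,0,1],[0,0,0.024,0,0,0,1],[0,0,0.026,0,0,0,1],[0,0,0.028,0,0,0,1],[0,0,0.029,0,0,0,1]]]'
```

```text
time_s: 23.05
ee_pos: [0.6684, 0.0654, 0.0608]
tool_rot: [0.999, 0.053, 0.0, -0.0]
ft_force: [-0.6, 0.1, 2.7]
width: -0.001
grip_force: 1.6
```

```bash
python3 -m inch '[[[0,0,0.0005,0,0,0,1],[0,0,0.001,0,0,0,1],[0,0,0.0015,0,0,0,1],[0,0,0.002,0,0,0,1],[0,0,0.002,0,0,0,1],[0,0,0.002,0,0,0,1],[0,0,0.002,0,0,0,1],[0,0,0.002,0,0,0,1]]]'
```

```text
time_s: 24.05
ee_pos: [0.6684, 0.0655, 0.0607]
tool_rot: [0.999, 0.053, 0.0, -0.0]
ft_force: [-3.8, 0.4, 8.2]
width: -0.002
grip_force: 3.9
```

At 8 N the corner barely moves (0.1 mm), so the rock is gone. I press slightly firmer, hold, then release and retreat.

```bash
python3 -m inch '[[[0,0,0.0005,0,0,0,1],[0,0,0.001,0,0,0,1],[0,0,0.0015,0,0,0,1],[0,0,0.0015,0,0,0,1],[0,0,0.0015,0,0,0,1],[0,0,0.0015,0,0,0,1],[0,0,0.0015,0,0,0,1],[0,0,0.0015,0,0,0,1]]]'
python3 -m inch '[[[0,0,-0.003,0,0,0,1],[0,0,-0.01,0,0,0,1],[0,0,-0.04,0,0,0,1],[0,0,-0.15,0,0,0,1],[0,0,-0.3,0,0,0,1],[-0.1,0,-0.45,0,0,0,1],[-0.22,0,-0.6,0,0,0,1],[-0.3,0,-0.65,0,0,0,1]]]'
python3 - <<'E'
from h import *
p=manip.capture("wrist");save(p,'w11.png');print(manip.get_obs()["ee_pos"])
for n,z in dict(balance=0,pan=.072,press_corner=.061,wedge_back=.008,findings_box=0).items():
    for r in manip.pinpoint(p,n)[:1]: print(n,round(r["score"],2),np.round(at_z(p,r["position"],z,True),4))
E
```

```text
time_s: 25.05
ee_pos: [0.6684, 0.0655, 0.0606]
tool_rot: [0.999, 0.053, 0.0, -0.0]
ft_force: [-6.2, 0.9, 11.1]
width: 0.001
grip_force: 5.6
time_s: 26.05
ee_pos: [0.5782, 0.0559, 0.2586]
tool_rot: [0.999, 0.052, 0.002, 0.0]
ft_force: [0.5, -1.3, -0.1]
width: -0.005
grip_force: 0.0
[0.57669645 0.05576462 0.25981164]
balance 0.91 [0.7445 0.0095 0.    ]
pan 0.7 [0.7634 0.0164 0.072 ]
press_corner 0.94 [0.6679 0.0698 0.061 ]
wedge_back 0.97 [0.5975 0.0558 0.008 ]
findings_box 0.66 [ 0.5989 -0.0756  0.    ]
```

View pics/w11.png

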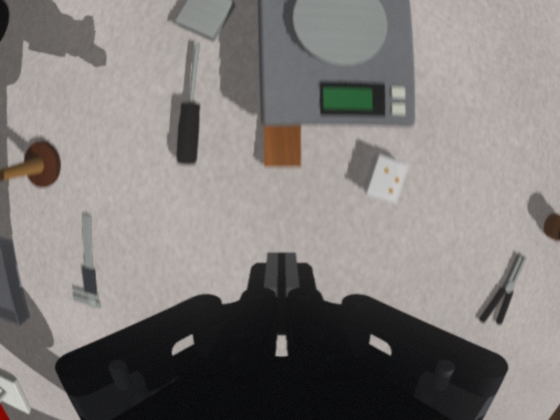

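The wedge sits square under the front left corner (264–300, 122–166). The balance and the bystanders are where they were, and the arm is clear.

```bash
python3 -c "
from plant import manip
print(manip.sign_off())"
```

```text
the job is handed in; nothing more can be done
None
```

I slid the wedge snugly under the front left foot (7.4 N push) and pressed the corner at 11 N with only about 0.2 mm of give, then moved clear and handed the job in at about 26 s; sign-off gave no verdict.

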